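Change the bench over from mains to battery

ROBOT

A 7-joint arm with a two-finger parallel gripper is mounted at the origin on a cart in front of the work surface, level with it; the furniture and walls round the work are solid. World frame = base frame: x ahead of the robot, y to its left, z up, the work surface at z = 0. Lengths are in m, angles in rad, forces in N, time in s.
With the tool pointing down it reaches from about 0.4 to 0.9 m from the base axis. Payload 5.5 kg.
Tool frame: the origin (TCP) lies at the very end of the fingers, on their centre line; the grasp point (between the pads) lies 19 mm behind it; x points along the fingers, y is the direction in which the jaws open and shut, and the axes are right-handed (so a half turn about x gives the same grasp; the last joint's range is limited). The gripper opens to 92 mm and grips with 3 to 60 N. Pads are 19 mm wide; open, the fingers measure 130 mm over their backs; the gripper's body (75 mm by 190 mm) begins 47 mm behind the grasp point.
Start: joints at [-0.969, 0.501, -0.427, 1.55, 0.221, 1.138, -0.21], TCP at [0.216, 0.613, 0.192] pointing down, gripper open.
Joint ranges: [-2.88, 2.88], [-0.31, 2.03], [-1.54, 1.56], [0.2, 2.42], [-1.41, 4.55], [0.19, 2.02], [-2.57, 2.57]. Speed limits (rad/s): [2.57, 2.57, 3.14, 3.14, 3.14, 3.14, 3.14].

INTERFACE

Orientations are given as a rotation vector (axis times angle).
In Python, from rig import env gives the robot as it stands.
- The arm moves only by the shell command python3 -m pendant 'ROWS' [OPENING] [FORCE]. ROWS is JSON, a list of rows, each an object with "offset": the shift along the world's x, y, z in cm, a list of three; "spin": the turn about the world's z in rad. A call has 1 to 20 rows; each row shifts and turns the commanded pose from where the row before left it; what a row does not reach is not made up. A row lasts 1/12 s, in which the tool goes at most 41.7 mm and 7.16 degrees, less where a joint would pass 70% of its speed; a pose out of reach is approached as far as the arm can. A call with a gripper value outside its range is refused whole. OPENING is the closure, from 0 (fully open) to 1 (shut), set as the call begins (- or left out, the last holds). The fingers move at their own pace and stop on an object; FORCE is the grip in N (left out, the last holds). Time passes only in rows, so rows that do not move let the fingers close. It gives the time, the measured TCP pose, the force and the opening at its end, in the units of the state.
- env.observe(): the state, without advancing time (a new reading comes with each control period).
- env.grab_frame(name): name is "scene" or "top" or "wrist"; returns the picture (420x560x3 uint8, red, green, blue); there is no depth.
- env.camera_params(name): a dict with "fx", "fy", "cx", "cy" (pixels), "world_from_camera" (4x4, takes a point from camera to world coordinates); the wrist camera has in their place "mount" (4x4, takes a point from camera to tool coordinates, whose origin is the TCP and whose axes are the tool frame's). Camera axes: x right, y down, z forward; pixel columns grow to the right and rows downward; lengths in m; the calibration is good to about 2 mm. The wrist camera is an equidistant fisheye: a pixel r from the principal point sees the ray r / f radians off the axis. A picture is of the moment at which its call begins: read the wrist's pose just before it. camera_params takes no time and is no camera call.
- env.hand_in(): hands the job in, once; it reports no verdict.
The state is a dict: "time_s": time; "joint_pos": joint angles; "dq": joint speeds; "joint_efforts": joint torques, N m; "ee_pos": TCP position; "orientation": TCP orientation; "force": force on the tool from outside, world axes, zero at the start; "moment": the same for the moment, N m; "opening": opening from 0.0 (shut) to 1.0 (fully open).
Only numpy, scipy, OpenCV 4.12 (cv2) and the standard library are available. Lean on these libraries where they do the work, as an engineer would, in place of code of your own. Each camera call takes 0.05 s, during which the arm holds its last target.

TASK

Change the workbench supply over from mains to battery at the switch panel on the bench: first flip the red toggle (mains) off, over to its white stripe, and only then flip the blue toggle (battery) on, over to its green stripe, each right over until it clicks and stays. Leave the yellow toggle (dust extractor) on.

Things in the scene. Friction and masses are not known exactly. Their poses are not given: they have to be found in the camera images.
- panel: Fixed plywood board 150 (x) x 310 (y) x 15 mm, origin under its centre. Along y, 95 mm apart and in any order, three fixed black switch housings 66 (x) x 46 x 34 mm, lever pivots at their tops (49 mm above the bench). Levers swing in the panel's x-z plane. Each has an over-centre action that throws it to whichever side of upright it is on, 41 mm apart at the origin; 1.5 to 2 N there takes it over.
- red_lever: red toggle lever (mains supply), starts ON. Round bat, 17 mm thick at the origin, tapering to 9 mm below. Origin: 50 mm from the pivot along the lever (z axis), 13 mm below the tip, about 95 mm above the bench. y is the level pivot axis. Leaning toward its +x is ON (green stripe on the housing, side away from the robot), toward -x OFF (white stripe); 0.42 rad from upright at rest.
- blue_lever: blue toggle lever (battery supply), starts OFF. Round bat, 17 mm thick at the origin, tapering to 9 mm below. Origin: 50 mm from the pivot along the lever (z axis), 13 mm below the tip, about 95 mm above the bench. y is the level pivot axis. Leaning toward its +x is ON (green stripe on the housing, side away from the robot), toward -x OFF (white stripe); 0.42 rad from upright at rest.
- yellow_lever: yellow toggle lever (dust extractor), starts ON, stays ON. Round bat, 17 mm thick at the origin, tapering to 9 mm below. Origin: 50 mm from the pivot along the lever (z axis), 13 mm below the tip, about 95 mm above the bench. y is the level pivot axis. Leaning toward its +x is ON (green stripe on the housing, side away from the robot), toward -x OFF (white stripe); 0.42 rad from upright at rest.

How it is judged:
By the outcome, as a careful person would: the job done as asked, in the order asked, and still so for the second after the job is handed in, with the robot touching nothing.
It also fails if it takes over 42 s, if anything falls off the work surface, if the arm or the gripper's body presses on something with over 40 N, if the wrist force passes 120 N, or if a joint passes its speed limit or range.

## Working session

There is one attempt and no reset: what is moved stays moved. The work goes in short steps, Python scripts to look and compute and a shell command to move; the robot and the scene stay as the last step left them, time stands still between calls to the robot, and variables do not carry over. Pictures are saved under pics/ and viewed, and the job is handed in when it is done.

```bash
mkdir -p pics; python3 - <<'E'
from rig import env
import cv2
s=env.observe();print(s)
for n in("scene","top","wrist"):
    im=env.grab_frame(n);cv2.imwrite(f"pics/a_{n}.png",im[:,:,::-1]);p=env.camera_params(n);print(n,p)
E
```

```text
{'time_s': 0.0, 'joint_pos': array([-0.96879296,  0.50183734, -0.42677892,  1.55145438,  0.22081514,
        1.13828955, -0.21033418]), 'dq': array([ 1.86161579e-03,  3.80336685e-04,  4.37677809e-04, -5.90186638e-04,
       -3.31456612e-04,  3.99856466e-05,  1.00696964e-03]), 'joint_efforts': array([-6.91573368e-04, -5.66582394e+01, -5.81664920e+00, -2.79121292e+01,
       -6.86697965e-02,  3.05489951e-02,  2.04612079e-04]), 'ee_pos': array([0.21582996, 0.61230885, 0.1911821 ]), 'orientation': array([ 0.26437165,  1.55476859, -0.26735917]), 'force': array([ 0.74078611, -0.05300853,  0.00413934]), 'moment': array([-0.03250477, -0.06073006,  0.01008023]), 'opening': 1.0023708945491479}
scene {'fx': 379.98033564203445, 'fy': 379.98033564203445, 'cx': 277.7187326534557, 'cy': 208.2183913630273, 'world_from_camera': array([[ 0.83597688, -0.25172878,  0.48762206,  0.10557875],
       [-0.54875328, -0.38919202,  0.73986445, -0.51766178],
       [ 0.00353344, -0.88609379, -0.46349252,  0.48373289],
       [ 0.        ,  0.        ,  0.        ,  1.        ]])}
top {'fx': 436.41420441020813, 'fy': 436.41420441020813, 'cx': 279.82621739732605, 'cy': 199.16530344931576, 'world_from_camera': array([[ 0.08210896, -0.97444981,  0.20905904,  0.33695101],
       [-0.99661427, -0.07938549,  0.02139966,  0.08274666],
       [-0.00425664, -0.21010833, -0.97766885,  0.91944095],
       [ 0.        ,  0.        ,  0.        ,  1.        ]])}
wrist {'fx': 325.19226210127806, 'fy': 325.19226210127806, 'cx': 276.90373465405906, 'cy': 208.41266698154243, 'mount': array([[-8.07604969e-04, -3.07765709e-01,  9.51461831e-01,
        -1.92111285e-01],
       [ 9.99999647e-01, -4.67372028e-04,  6.97625043e-04,
         6.13078728e-04],
       [ 2.29981579e-04,  9.51462059e-01,  3.07765978e-01,
        -8.22588720e-02],
       [ 0.00000000e+00,  0.00000000e+00,  0.00000000e+00,
         1.00000000e+00]])}
```

View pics/a_scene.png

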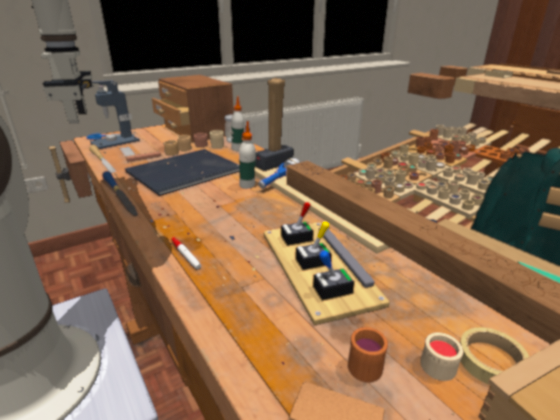

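View pics/a_top.png

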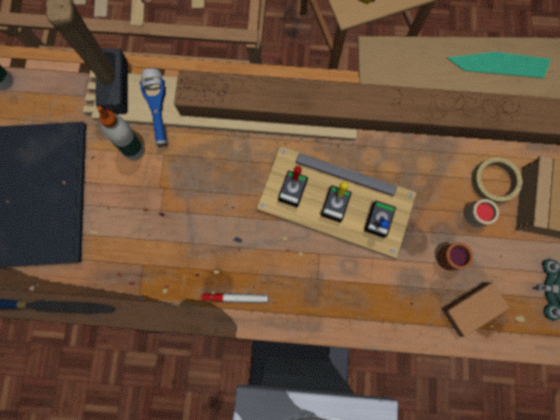

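```bash
cat > h.py <<'E'
import numpy as np,cv2
from rig import env
def ray(n,u,v):
    p=env.camera_params(n);T=p["world_from_camera"]
    d=T[:3,:3]@[(u-p["cx"])/p["fx"],(v-p["cy"])/p["fy"],1];return T[:3,3],d/np.linalg.norm(d)
def plane(n,u,v,z):
    o,d=ray(n,u,v);return o+d*(z-o[2])/d[2]
def tri(a,b):
    A=np.zeros((3,3));B=np.zeros(3)
    rs=[a,b]
    for o,d in rs:
        P=np.eye(3)-np.outer(d,d);A+=P;B+=P@o
    x=np.linalg.solve(A,B);return x,[np.linalg.norm((np.eye(3)-np.outer(d,d))@(x-o)) for o,d in rs]
def masks(im):
    h=cv2.cvtColor(im,cv2.COLOR_RGB2HSV)
    r=lambda a,b:cv2.inRange(h,a,b)
    return dict(red=r((0,140,70),(8,255,255))|r((172,140,70),(180,255,255)),yellow=r((20,140,90),(34,255,255)),green=r((40,100,50),(85,255,255)),blue=r((98,130,50),(128,255,255)))
def blobs(m,amin=25):
    n,l,s,c=cv2.connectedComponentsWithStats(m)
    return [(int(s[i,4]),c[i].round(1).tolist(),s[i,:4].tolist()) for i in range(1,n) if s[i,4]>=amin]
E
python3 - <<'E'
from h import *
for n in("scene","top"):
    im=cv2.imread(f"pics/a_{n}.png")[:,:,::-1]
    for k,m in masks(im).items(): print(n,k,blobs(m))
E
```

```text
scene red [(86, [304.9, 208.4], [300, 202, 10, 15]), (426, [93.1, 247.3], [64, 236, 53, 21]), (57, [175.7, 241.5], [172, 237, 10, 11]), (447, [61.0, 269.0], [37, 256, 56, 31]), (734, [100.6, 273.9], [76, 257, 48, 33]), (91, [56.5, 288.2], [46, 284, 25, 10]), (27, [66.7, 295.7], [64, 293, 7, 6]), (67, [121.9, 299.7], [115, 295, 15, 10]), (25, [375.5, 346.9], [368, 339, 14, 13]), (277, [443.0, 347.9], [430, 340, 27, 16]), (335, [157.9, 377.8], [145, 366, 32, 27]), (52, [157.9, 399.9], [154, 395, 10, 13]), (97, [173.3, 405.9], [161, 401, 25, 12]), (134, [190.2, 414.4], [178, 408, 23, 12])]
scene yellow [(133, [322.6, 228.8], [317, 220, 13, 19])]
scene green [(77, [237.1, 135.5], [234, 130, 8, 12]), (151, [246.0, 170.6], [240, 163, 14, 16]), (27, [556.6, 168.0], [555, 162, 5, 14]), (40, [537.2, 170.9], [532, 166, 11, 11]), (29, [306.8, 225.6], [303, 222, 8, 8]), (30, [323.3, 246.5], [320, 243, 9, 9]), (117, [545.4, 273.6], [523, 264, 37, 18]), (57, [345.4, 274.4], [340, 269, 11, 12])]
scene blue [(51, [94.8, 136.0], [88, 134, 13, 5]), (146, [276.0, 173.9], [263, 163, 23, 21]), (66, [109.
[... 754 characters left out ...]
 8, 9]), (135, [38.8, 380.6], [22, 373, 32, 14]), (45, [555.1, 382.7], [550, 375, 10, 15]), (114, [148.9, 397.6], [143, 387, 15, 24]), (32, [160.8, 392.1], [158, 387, 7, 11]), (55, [170.1, 393.4], [165, 388, 12, 12]), (253, [533.7, 399.8], [515, 391, 36, 19])]
top yellow [(92, [342.8, 187.7], [339, 181, 9, 15])]
top green [(1710, [503.1, 63.8], [449, 52, 101, 26]), (29, [301.8, 178.0], [298, 176, 8, 5]), (25, [334.5, 189.1], [332, 187, 6, 5]), (78, [384.3, 206.4], [375, 202, 19, 10]), (33, [550.0, 277.7], [547, 273, 8, 11]), (31, [551.6, 299.5], [548, 294, 9, 12])]
top blue [(500, [156.9, 111.3], [142, 79, 23, 61]), (63, [384.0, 223.4], [380, 219, 9, 9]), (80, [6.8, 303.3], [0, 300, 16, 8])]
```

```bash
python3 - <<'E'
from h import *
im=cv2.imread("pics/a_top.png");c=cv2.resize(im[130:270,240:430],None,fx=4,fy=4,interpolation=cv2.INTER_CUBIC);cv2.imwrite("pics/b_top.png",c)
im=cv2.imread("pics/a_scene.png");c=cv2.resize(im[180:325,240:400],None,fx=4,fy=4,interpolation=cv2.INTER_CUBIC);cv2.imwrite("pics/b_scene.png",c)
L={'red':((304.9,208.4),(296.5,172)),'yellow':((322.6,228.8),(342.8,187.7)),'blue':((324.7,257.6),(384,223.4))}
for k,(a,b) in L.items():
    x,e=tri(ray("scene",*a),ray("top",*b));print(k,x.round(4),np.round(e,4), plane("top",*b,0.095).round(4))
for uv in [(282,149),(415,191),(397,256),(258,209)]: print(uv,plane("top",*uv,0.015).round(4))
E
```

```text
red [0.5694 0.0735 0.0923] [0.0016 0.0016] [0.5701 0.0727 0.095 ]
yellow [ 0.5448 -0.0185  0.0935] [0.0017 0.0017] [ 0.5459 -0.0192  0.095 ]
blue [ 0.4814 -0.1006  0.0955] [0.0009 0.0009] [ 0.4823 -0.1012  0.095 ]
(282, 149) [0.6419 0.107  0.015 ]
(415, 191) [ 0.5714 -0.1824  0.015 ]
(397, 256) [ 0.4306 -0.1478  0.015 ]
(258, 209) [0.5055 0.1467 0.015 ]
```

View pics/b_top.png

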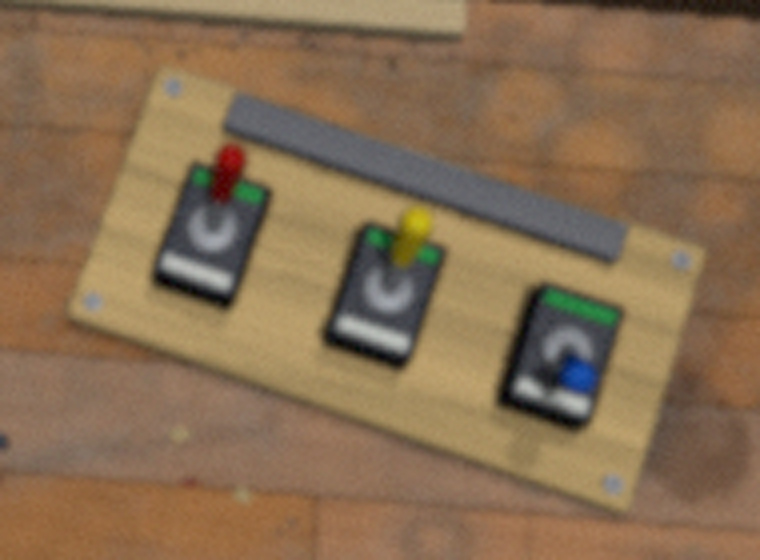

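View pics/b_scene.png

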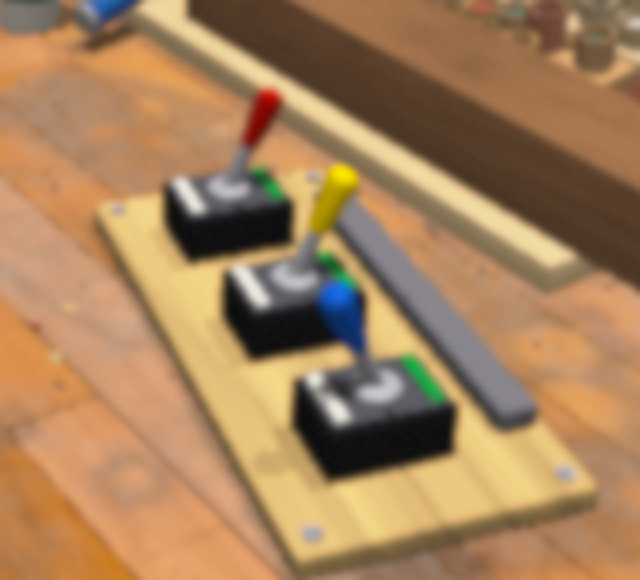

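```bash
python3 - <<'E'
from h import *
from scipy.spatial.transform import Rotation as R
s=env.observe();M=R.from_rotvec(s['orientation']).as_matrix();print(M.round(3));y=M[:,1];print('jaw yaw',np.arctan2(y[1],y[0]))
p=np.array([.5694,.0735])
px=np.array([.967,-.2535])
print('red approach',p+px*.035,'blue approach',np.array([.4814,-.1006])-px*.035)
print(p+px*.035-s['ee_pos'][:2])
E
```

```text
[[-0.001  0.332  0.943]
 [-0.001  0.943 -0.332]
 [-1.    -0.001 -0.   ]]
jaw yaw 1.2320262586635022
red approach [0.603245  0.0646275] blue approach [ 0.447555  -0.0917275]
[ 0.38737668 -0.54786227]
```

```bash
python3 -m pendant '[{"offset":[1.0,-2.6,0],"spin":0.02},{"offset":[1.5,-2.9,0],"spin":0.02},{"offset":[1.5,-2.9,0],"spin":0.02},{"offset":[1.5,-2.9,0],"spin":0.02},{"offset":[1.5,-2.9,0],"spin":0},{"offset":[1.5,-2.9,0],"spin":0},{"offset":[1.8,-2.9,0],"spin":0},{"offset":[2,-2.9,0],"spin":0},{"offset":[2,-2.9,0],"spin":0},{"offset":[2,-2.9,0],"spin":0},{"offset":[2.2,-2.9,0],"spin":0},{"offset":[2.2,-2.9,0],"spin":0},{"offset":[2.2,-2.9,0],"spin":0},{"offset":[2.2,-2.9,0],"spin":0},{"offset":[2.2,-2.9,0],"spin":0},{"offset":[2.2,-2.9,0],"spin":0},{"offset":[2.2,-2.9,0],"spin":0},{"offset":[2.2,-2.9,0],"spin":0},{"offset":[2,-2.5,0],"spin":0},{"offset":[0.8,-0.4,0],"spin":0}]' 1 20
```

```text
time_s: 1.82
ee_pos: [0.5855, 0.0576, 0.1918]
orientation: [0.207, 1.559, -0.212]
force: [-0.2, -0.8, -0.1]
opening: 0.004
```

```bash
python3 -m pendant '[{"offset":[1.8,0.7,0],"spin":0},{"offset":[0,0,0],"spin":0},{"offset":[0,0,0],"spin":0},{"offset":[0,0,0],"spin":0}]'; python3 - <<'E'
from h import *
print(env.observe()['ee_pos'])
for n in("top","wrist"):
    im=env.grab_frame(n);cv2.imwrite(f"pics/c_{n}.png",im[:,:,::-1])
E
```

```text
time_s: 2.15
ee_pos: [0.5999, 0.0727, 0.1917]
orientation: [0.202, 1.563, -0.202]
force: [-0.2, -0.4, 0.5]
opening: 0.006
[0.59993887 0.07272972 0.19173293]
```

View pics/c_wrist.png

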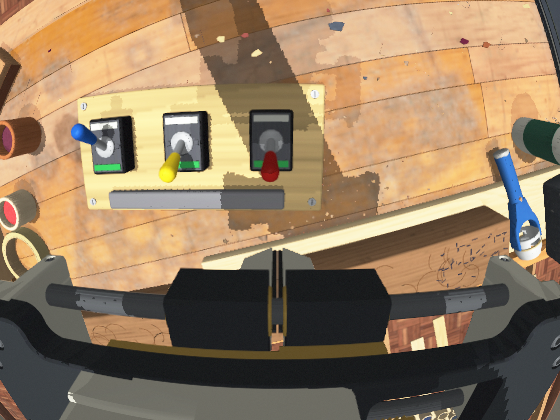

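View pics/c_top.png

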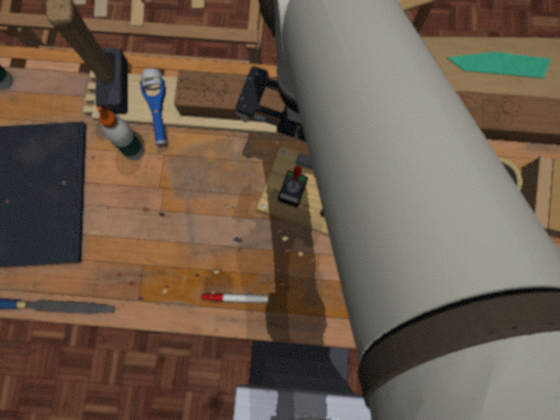

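```bash
python3 -m pendant '[{"offset":[0.4,-0.8,0],"spin":0},{"offset":[0,0,-2],"spin":0},{"offset":[0,0,-2.5],"spin":0},{"offset":[0,0,-2.5],"spin":0},{"offset":[0,0,-2.2],"spin":0},{"offset":[0,0,-1.6],"spin":0},{"offset":[0,0,0],"spin":0},{"offset":[0,0,0],"spin":0}]'; python3 - <<'E'
from h import *
print(env.observe()['ee_pos'])
for n in("scene","wrist"):
    im=env.grab_frame(n);cv2.imwrite(f"pics/d_{n}.png",im[:,:,::-1])
E
```

```text
time_s: 2.92
ee_pos: [0.6043, 0.0634, 0.0837]
orientation: [0.203, 1.563, -0.204]
force: [0.2, 0.2, -0.3]
opening: 0.007
[0.60427755 0.06338663 0.08373656]
```

View pics/d_wrist.png

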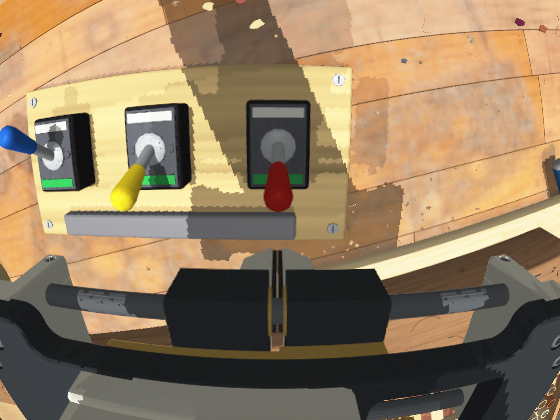

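View pics/d_scene.png

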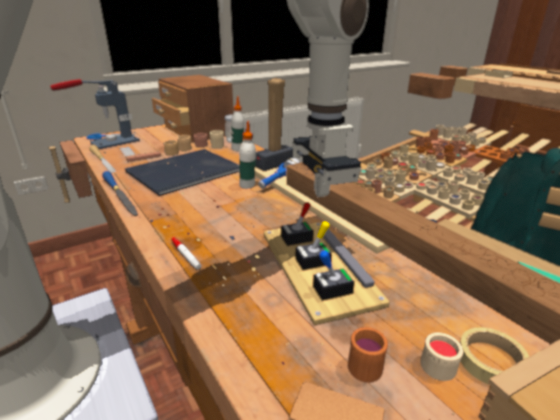

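```bash
python3 -m pendant '[{"offset":[-1.08,0.28,0],"spin":0},{"offset":[-1.08,0.28,0],"spin":0},{"offset":[-1.08,0.28,0],"spin":0},{"offset":[-1.08,0.28,0],"spin":0},{"offset":[-1.08,0.28,0],"spin":0},{"offset":[0,0,0],"spin":0},{"offset":[0,0,0],"spin":0}]'; python3 - <<'E'
from h import *
s=env.observe();print(s['ee_pos'],s['force'])
for n in("scene","wrist"):
    im=env.grab_frame(n);cv2.imwrite(f"pics/e_{n}.png",im[:,:,::-1])
E
```

```text
time_s: 3.6
ee_pos: [0.5522, 0.0783, 0.0859]
orientation: [0.203, 1.558, -0.202]
force: [1.3, -0.7, -0.3]
opening: 0.005
[0.55219381 0.07830719 0.08588525] [ 1.30715271 -0.65283377 -0.28389282]
```

View pics/e_wrist.png

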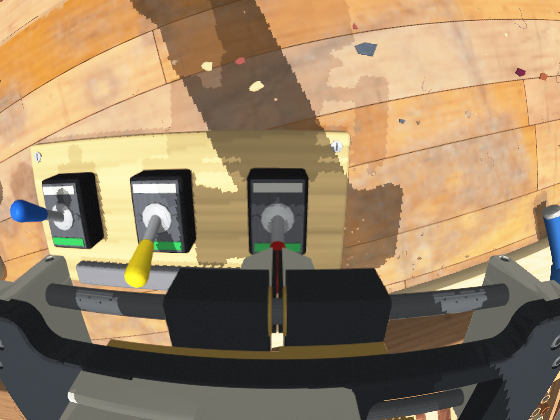

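```bash
python3 - <<'E'
from h import *
from scipy.spatial.transform import Rotation as R
s=env.observe()
T=np.eye(4);T[:3,:3]=R.from_rotvec(s['orientation']).as_matrix();T[:3,3]=s['ee_pos']
p=env.camera_params("wrist");W=T@p['mount']
def prw(X):
    c=np.linalg.inv(W)@np.r_[X,1];c=c[:3];th=np.arctan2(np.hypot(c[0],c[1]),c[2]);a=np.arctan2(c[1],c[0]);r=p['fx']*th
    return (p['cx']+r*np.cos(a)).round(1),(p['cy']+r*np.sin(a)).round(1)
pv=np.array([.55,.0786]);px=np.array([.967,-.2535])
print('tcp',prw(s['ee_pos']),'cam',W[:3,3])
for sg in(1,-1):
  for r in(0,30,50,63):
    X=np.r_[pv+px*sg*r/1000*np.sin(.42),.049+r/1000*np.cos(.42)]
    print(sg,r,X.round(3),prw(X))
im=cv2.imread("pics/e_scene.png");c=cv2.resize(im[150:270,240:400],None,fx=5,fy=5,interpolation=cv2.INTER_CUBIC);cv2.imwrite("pics/e_scenez.png",c)
im=cv2.imread("pics/e_wrist.png");c=cv2.resize(im[160:360,180:380],None,fx=3,fy=3,interpolation=cv2.INTER_CUBIC);cv2.imwrite("pics/e_wz.png",c)
E
```

```text
tcp (np.float64(275.9), np.float64(238.2)) cam [0.47280266 0.09933231 0.27728731]
1 0 [0.55  0.079 0.049] (np.float64(276.1), np.float64(215.3))
1 30 [0.562 0.075 0.076] (np.float64(276.1), np.float64(245.7))
1 50 [0.57  0.073 0.095] (np.float64(276.1), np.float64(269.2))
1 63 [0.575 0.072 0.107] (np.float64(276.2), np.float64(285.9))
-1 0 [0.55  0.079 0.049] (np.float64(276.1), np.float64(215.3))
-1 30 [0.538 0.082 0.076] (np.float64(276.0), np.float64(211.5))
-1 50 [0.53  0.084 0.095] (np.float64(275.9), np.float64(208.3))
-1 63 [0.525 0.085 0.107] (np.float64(275.8), np.float64(205.9))
```

View pics/e_scenez.png

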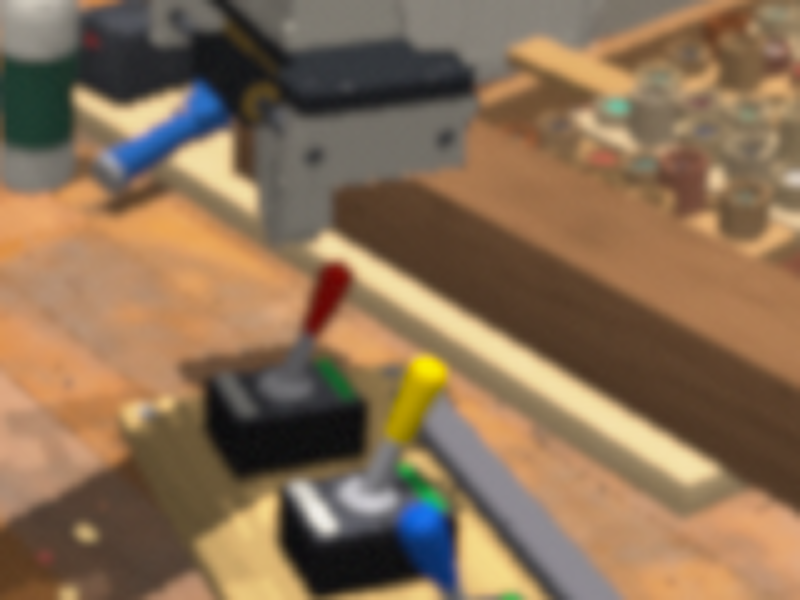

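View pics/e_wz.png

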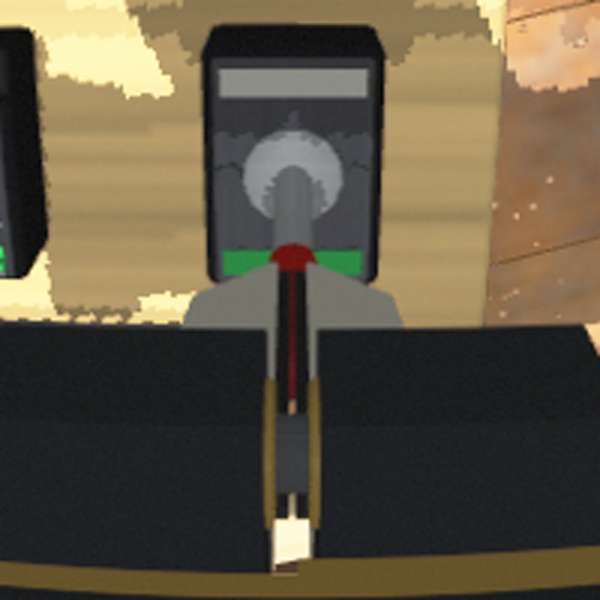

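```bash
python3 - <<'E'
from h import *
s=env.observe();p=env.camera_params("scene");W=np.linalg.inv(p['world_from_camera'])
def pr(X):
    c=W[:3]@np.r_[X,1];return (p['cx']+p['fx']*c[0]/c[2]).round(1),(p['cy']+p['fy']*c[1]/c[2]).round(1)
print('tcp',pr(s['ee_pos']),'tcp+3cm',pr(s['ee_pos']+[0,0,.03]),'x+3',pr(s['ee_pos']+[.03,0,0]))
for uv in((293,198),(306,195)):
  for z in(.086,.1,.11,.12,.13): print(uv,z,plane("scene",*uv,z).round(3))
c=cv2.resize(cv2.imread("pics/e_scene.png")[60:210,220:380],None,fx=5,fy=4,interpolation=cv2.INTER_CUBIC);cv2.imwrite("pics/e_sc2.png",c)
E
```

```text
tcp (np.float64(298.3), np.float64(212.1)) tcp+3cm (np.float64(298.6), np.float64(200.0)) x+3 (np.float64(309.0), np.float64(208.7))
(293, 198) 0.086 [0.583 0.141 0.086]
(293, 198) 0.1 [0.567 0.118 0.1  ]
(293, 198) 0.11 [0.555 0.102 0.11 ]
(293, 198) 0.12 [0.543 0.085 0.12 ]
(293, 198) 0.13 [0.531 0.068 0.13 ]
(306, 195) 0.086 [0.619 0.138 0.086]
(306, 195) 0.1 [0.601 0.115 0.1  ]
(306, 195) 0.11 [0.588 0.098 0.11 ]
(306, 195) 0.12 [0.575 0.082 0.12 ]
(306, 195) 0.13 [0.563 0.065 0.13 ]
```

View pics/e_sc2.png

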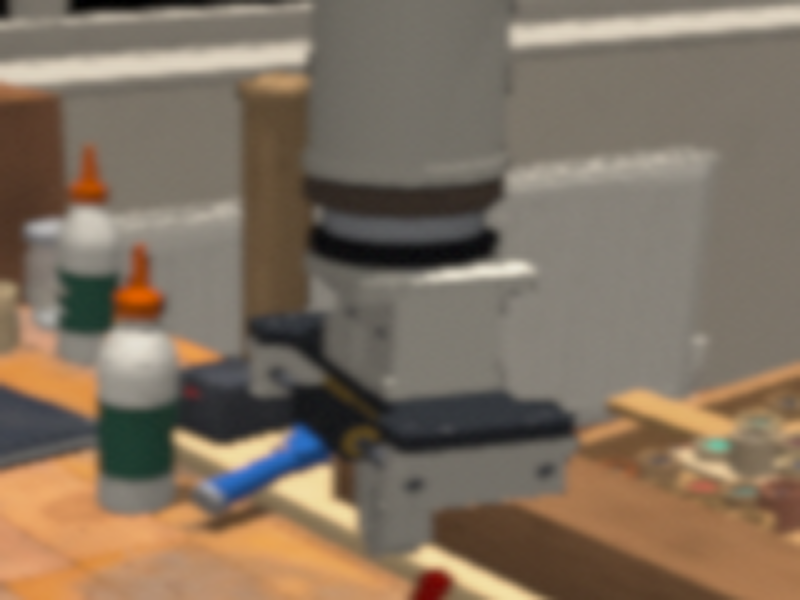

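View pics/a_wrist.png

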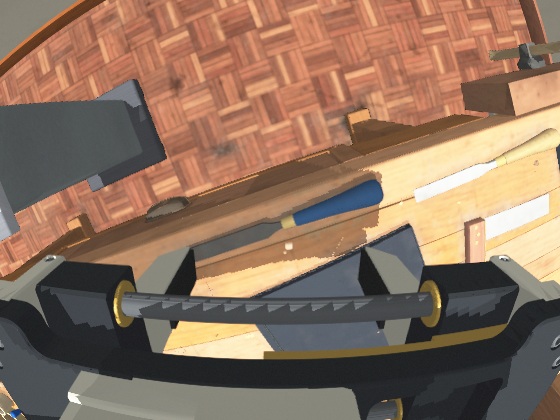

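```bash
python3 -m pendant '[{"offset":[1.3,-0.35,0.3],"spin":0},{"offset":[1.3,-0.35,0],"spin":0},{"offset":[1.3,-0.35,0],"spin":0},{"offset":[1.3,-0.35,0],"spin":0},{"offset":[0.1,-0.1,-1.5],"spin":0},{"offset":[0,0,-1.5],"spin":0},{"offset":[0,0,-0.8],"spin":0},{"offset":[0,0,0],"spin":0}]'; python3 - <<'E'
from h import *
s=env.observe();print(s['ee_pos'],s['force'])
for n in("scene","wrist"):
    im=env.grab_frame(n)[:,:,::-1]
    c=im[140:290,240:400] if n=="scene" else im[100:310,140:420]
    cv2.imwrite(f"pics/f_{n}.png",cv2.resize(c,None,fx=2.8 if n=="wrist" else 4,fy=2.8 if n=="wrist" else 4,interpolation=cv2.INTER_CUBIC))
E
```

```text
time_s: 4.37
ee_pos: [0.6028, 0.0625, 0.0472]
orientation: [0.203, 1.565, -0.204]
force: [-0.4, -0.6, -0.6]
opening: 0.005
[0.60277247 0.06247903 0.047166  ] [-0.37356196 -0.60186563 -0.55465421]
```

View pics/f_wrist.png

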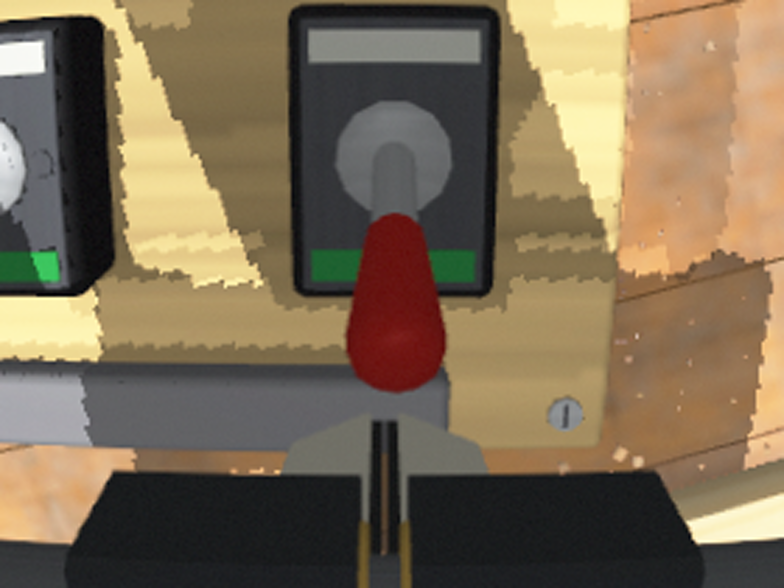

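View pics/f_scene.png

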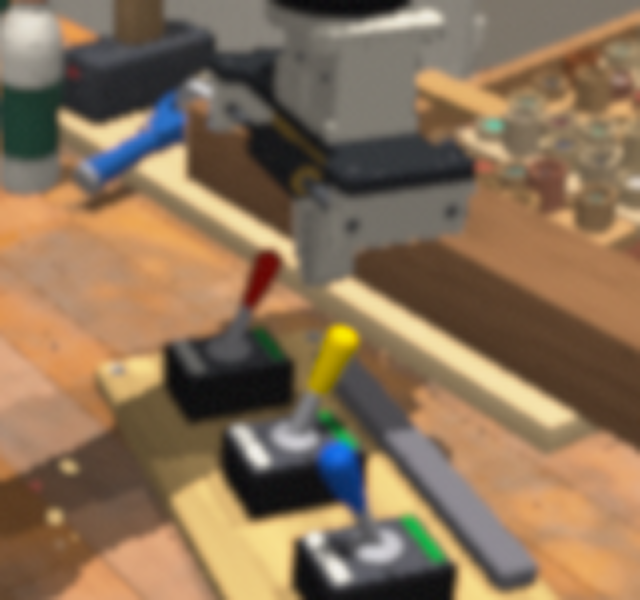

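```bash
python3 - <<'E'
from h import *
s=env.observe();e=s['ee_pos'];p=env.camera_params("scene");W=np.linalg.inv(p['world_from_camera'])
def pr(X):
    c=W[:3]@np.r_[X,1];return (p['cx']+p['fx']*c[0]/c[2]).round(1),(p['cy']+p['fy']*c[1]/c[2]).round(1)
for dz in(0,.02,.03,.04,.05,.06): print(dz,pr(e+[0,0,dz]), 'end', pr(e+[-.024,-.092,dz]))
E
```

```text
0 (np.float64(319.7), np.float64(222.8)) end (np.float64(338.5), np.float64(244.3))
0.02 (np.float64(320.2), np.float64(215.2)) end (np.float64(339.2), np.float64(236.1))
0.03 (np.float64(320.4), np.float64(211.3)) end (np.float64(339.6), np.float64(232.0))
0.04 (np.float64(320.7), np.float64(207.4)) end (np.float64(340.0), np.float64(227.8))
0.05 (np.float64(320.9), np.float64(203.4)) end (np.float64(340.4), np.float64(223.6))
0.06 (np.float64(321.2), np.float64(199.4)) end (np.float64(340.8), np.float64(219.3))
```

```bash
python3 -m pendant '[{"offset":[-1.08,0.28,0],"spin":0},{"offset":[-1.08,0.28,0],"spin":0},{"offset":[-1.08,0.28,0],"spin":0},{"offset":[-1.08,0.28,0],"spin":0},{"offset":[-0.9,0.24,0],"spin":0},{"offset":[0,0,0],"spin":0}]'; python3 - <<'E'
from h import *
s=env.observe();print(s['ee_pos'],s['force'])
for n in("scene","wrist"):
    im=env.grab_frame(n)[:,:,::-1]
    c=im[140:290,240:400] if n=="scene" else im[100:310,140:420]
    cv2.imwrite(f"pics/g_{n}.png",cv2.resize(c,None,fx=2.8 if n=="wrist" else 4,fy=2.8 if n=="wrist" else 4,interpolation=cv2.INTER_CUBIC))
E
```

```text
time_s: 4.97
ee_pos: [0.5524, 0.0771, 0.0506]
orientation: [0.203, 1.558, -0.202]
force: [0.6, -0.2, 0.7]
opening: 0.005
[0.55239825 0.07707578 0.05056697] [ 0.59308196 -0.22643755  0.74109188]
```

View pics/g_wrist.png

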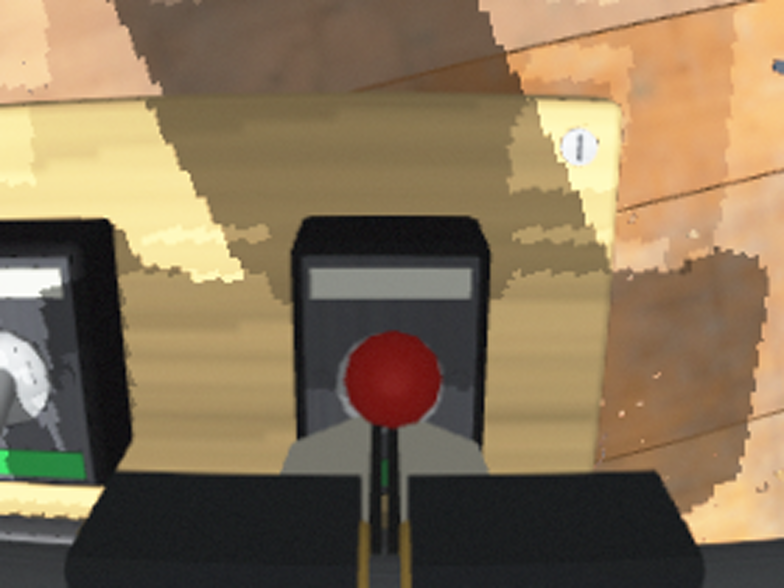

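View pics/g_scene.png

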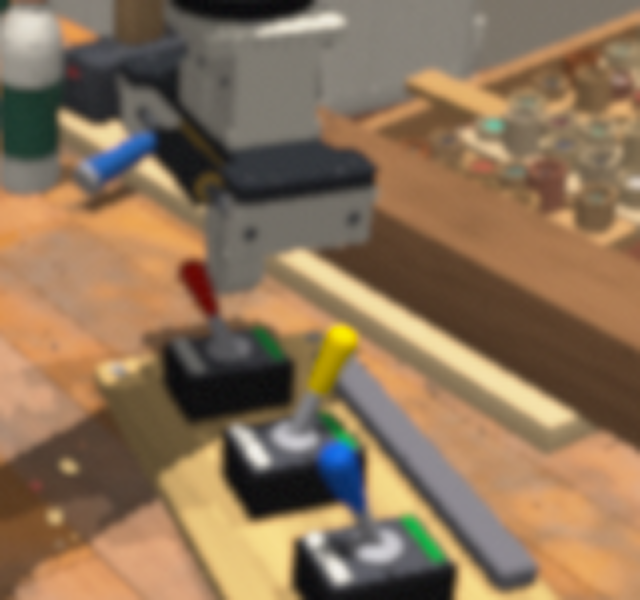

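```bash
python3 -m pendant '[{"offset":[0.9,-0.2,0.5],"spin":0},{"offset":[0,0,2.5],"spin":0},{"offset":[0,0,3],"spin":0},{"offset":[0,0,2.5],"spin":0},{"offset":[-1.3,-1.7,1],"spin":0},{"offset":[-2,-3,0],"spin":0},{"offset":[-2,-3,0],"spin":0},{"offset":[-2,-3,0],"spin":0},{"offset":[-2,-3,0],"spin":0},{"offset":[-2,-2.5,0],"spin":0},{"offset":[0,0,0],"spin":0},{"offset":[0,0,0],"spin":0}]'; python3 - <<'E'
from h import *
s=env.observe();print(s['ee_pos'],s['force'])
for n in("scene","wrist"):
    im=env.grab_frame(n)[:,:,::-1]
    c=im[140:290,240:400] if n=="scene" else im
    cv2.imwrite(f"pics/i_{n}.png",cv2.resize(c,None,fx=1 if n=="wrist" else 4,fy=1 if n=="wrist" else 4,interpolation=cv2.INTER_CUBIC))
E
```

```text
time_s: 6.07
ee_pos: [0.4475, -0.0895, 0.1448]
orientation: [0.207, 1.561, -0.207]
force: [0.5, -1.5, -0.4]
opening: 0.004
[ 0.44752345 -0.08952313  0.14475652] [ 0.53496834 -1.4668148  -0.43700236]
```

View pics/i_wrist.png

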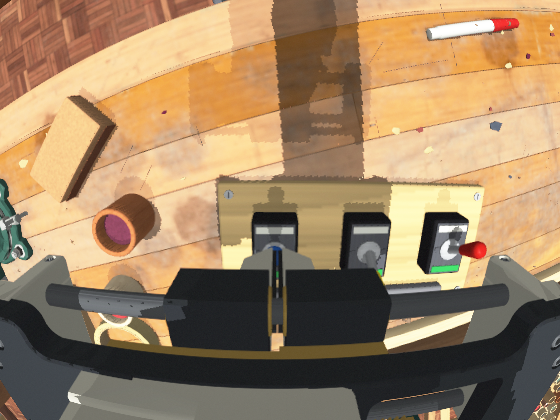

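View pics/i_scene.png

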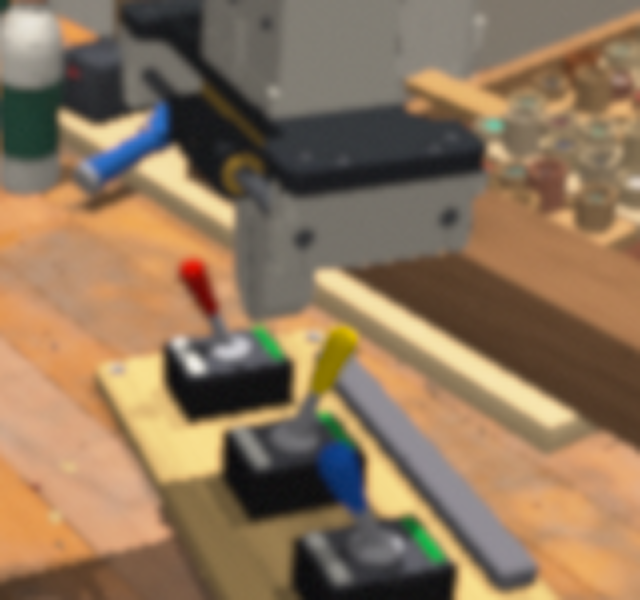

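```bash
python3 -m pendant '[{"offset":[-1.0,0,0],"spin":0},{"offset":[0,0,-2],"spin":0},{"offset":[0,0,-2.5],"spin":0},{"offset":[0,0,-2.5],"spin":0},{"offset":[0,0,-1.8],"spin":0},{"offset":[0,0,-0.8],"spin":0},{"offset":[0,0,0],"spin":0}]'; python3 - <<'E'
from h import *
s=env.observe();print(s['ee_pos'],s['force'])
for n in("scene","wrist"):
    im=env.grab_frame(n)[:,:,::-1]
    c=im[140:290,240:400] if n=="scene" else im
    cv2.imwrite(f"pics/j_{n}.png",cv2.resize(c,None,fx=1 if n=="wrist" else 4,fy=1 if n=="wrist" else 4,interpolation=cv2.INTER_CUBIC))
E
```

```text
time_s: 6.75
ee_pos: [0.4362, -0.0861, 0.0466]
orientation: [0.202, 1.566, -0.201]
force: [-0.6, -0.1, -0.2]
opening: 0.004
[ 0.43618712 -0.08609058  0.04658978] [-0.59588586 -0.13554269 -0.24980894]
```

View pics/j_wrist.png

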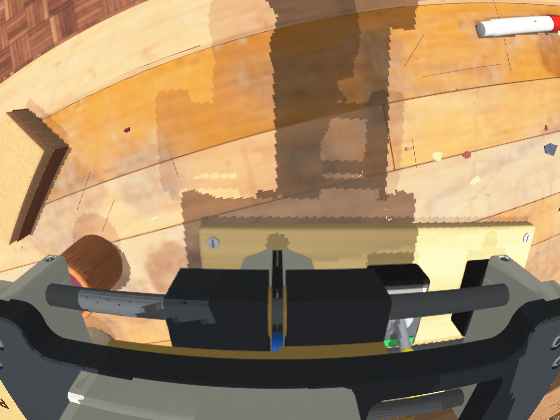

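View pics/j_scene.png

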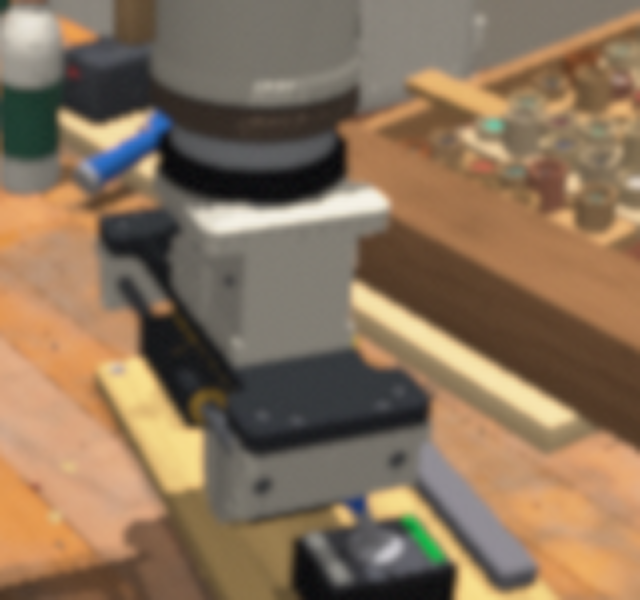

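```bash
python3 -m pendant '[{"offset":[1.08,-0.28,0],"spin":0},{"offset":[1.08,-0.28,0],"spin":0},{"offset":[1.08,-0.28,0],"spin":0},{"offset":[1.08,-0.28,0],"spin":0},{"offset":[1.08,-0.28,0],"spin":0},{"offset":[1.0,-0.28,0],"spin":0},{"offset":[0,0,0],"spin":0},{"offset":[0,0,0],"spin":0}]'; python3 - <<'E'
from h import *
s=env.observe();print(s['ee_pos'],s['force'])
for n in("scene","wrist"):
    im=env.grab_frame(n)[:,:,::-1]
    c=im[140:290,240:400] if n=="scene" else im
    cv2.imwrite(f"pics/k_{n}.png",cv2.resize(c,None,fx=1 if n=="wrist" else 4,fy=1 if n=="wrist" else 4,interpolation=cv2.INTER_CUBIC))
E
```

```text
time_s: 7.52
ee_pos: [0.5015, -0.1037, 0.0491]
orientation: [0.203, 1.563, -0.203]
force: [-3.7, 1.2, 3.6]
opening: 0.006
[ 0.50152014 -0.10369778  0.04906745] [-3.7336388   1.1528327   3.63652272]
```

View pics/k_scene.png

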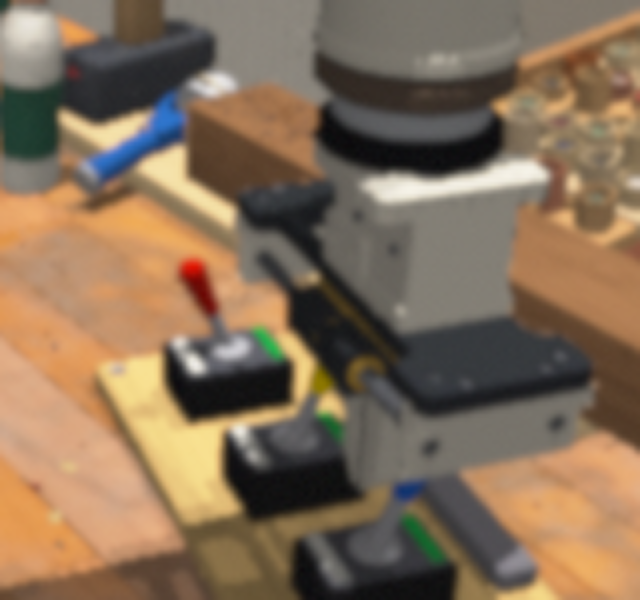

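View pics/k_wrist.png

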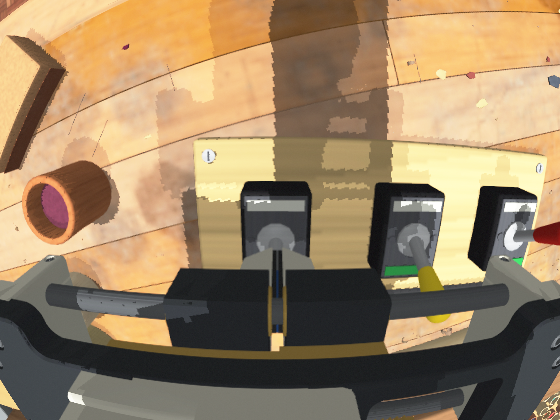

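```bash
python3 -m pendant '[{"offset":[-1.0,0.27,0],"spin":0},{"offset":[-1.0,0.27,0.5],"spin":0},{"offset":[0,0,2.5],"spin":0},{"offset":[0,0,3],"spin":0},{"offset":[0,0,3],"spin":0},{"offset":[-1,2,2],"spin":0},{"offset":[-1,3.5,0],"spin":0},{"offset":[-1,3.5,0],"spin":0},{"offset":[-1,3.5,0],"spin":0},{"offset":[-1,3.5,0],"spin":0},{"offset":[-0.5,3.5,0],"spin":0},{"offset":[0,3.5,0],"spin":0},{"offset":[0,3.5,0],"spin":0},{"offset":[0,3.5,0],"spin":0},{"offset":[0,2,0],"spin":0},{"offset":[0,0,0],"spin":0},{"offset":[0,0,0],"spin":0}]'; python3 - <<'E'
from h import *
s=env.observe();print(s['ee_pos'],s['force'])
for n in("scene","top"):
    im=env.grab_frame(n)[:,:,::-1]
    c=im[150:300,240:400] if n=="scene" else im[130:270,240:430]
    cv2.imwrite(f"pics/l_{n}.png",cv2.resize(c,None,fx=4,fy=4,interpolation=cv2.INTER_CUBIC))
    M=masks(np.ascontiguousarray(im[:,:,::-1]))
    for k in('red','yellow','blue'): print(n,k,[b for b in blobs(M[k]) if 240<b[1][0]<430 and 140<b[1][1]<280])
E
```

```text
time_s: 9.03
ee_pos: [0.426, 0.222, 0.1584]
orientation: [0.201, 1.561, -0.201]
force: [1.2, -0.0, 0.7]
opening: 0.003
[0.42602208 0.22199797 0.15838775] [ 1.18766708 -0.02900846  0.74318245]
scene red [(78, [289.4, 210.8], [285, 205, 10, 14])]
scene yellow [(134, [322.6, 228.9], [317, 220, 13, 19])]
scene blue [(145, [275.9, 173.9], [263, 163, 23, 21]), (115, [344.4, 254.7], [340, 247, 11, 18])]
top red [(48, [289.3, 190.8], [286, 187, 7, 8])]
top yellow [(93, [342.8, 187.5], [339, 181, 9, 15])]
top blue [(83, [388.9, 205.0], [384, 199, 11, 13])]
```

View pics/l_scene.png

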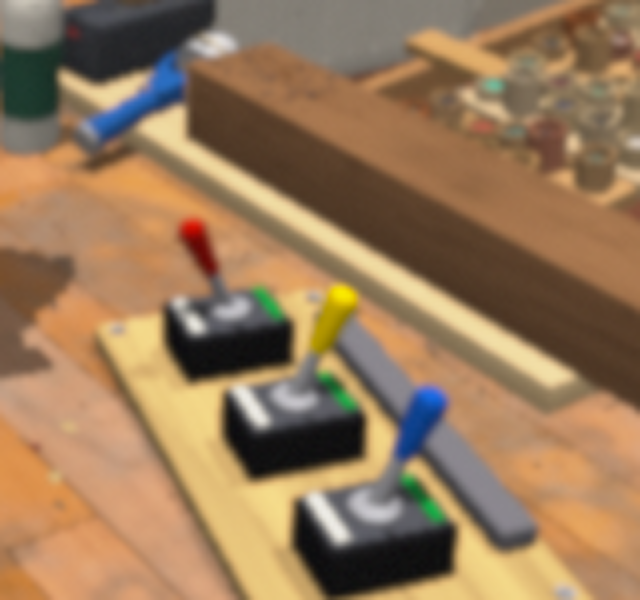

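View pics/l_top.png

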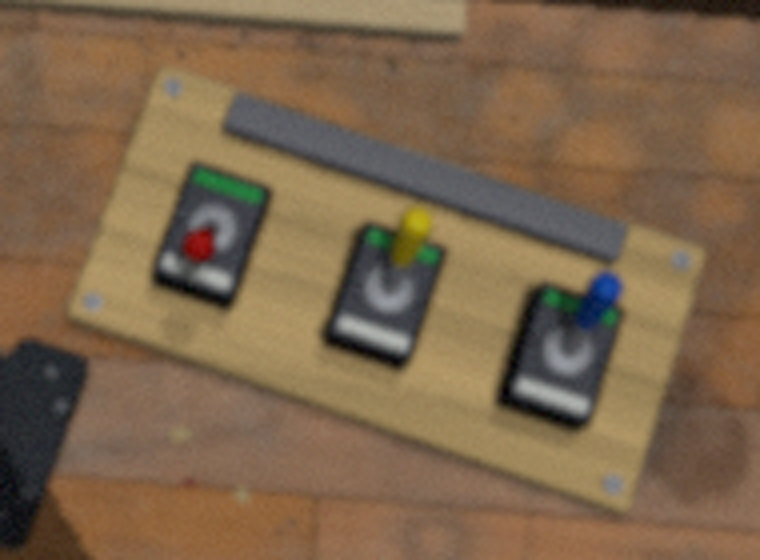

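Both views show red over to white, blue over to green and yellow still over green. The arm is clear of the panel.

```bash
python3 - <<'E'
from rig import env
print(env.hand_in())
E
```

```text
the job is handed in; nothing more can be done
None
```

The changeover is done and handed in at about 9.1 s. I flipped red (mains) off to its white stripe first. I checked that it stayed there, then flipped blue (battery) on to its green stripe. I pushed both with the closed fingertips.

- **Final checks:** after the arm had withdrawn, the scene and top pictures both showed red on white, blue on green and yellow still on green, where it started. The gripper was clear of the panel. The largest force I read was about 5 N, while blue was against its stop.
- **Disagreement:** my first pull at red passed over the lever without moving it. In the pictures the closed fingertips ended about 3 cm above the reported TCP. I went 3.5 cm lower, and that pull worked. I did not find the cause of the offset.
- **Unexplained:** from the panel corners I picked, the switch row came out about 12 mm nearer the robot than the panel's centre. I used the lever positions found from two camera views instead.

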